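# Nudge the diya tray home under the plant riser with a squeegee

## Task

Pick up the blue squeegee and, with its rubber edge and never your fingers (they mark the polish), nudge the steel diya tray in under the plant riser until it comes to rest against the incense box stored out of sight behind it. Stop as soon as you feel the box: do not shove it, and do not upset the diyas or the tealight on the tray. Then lay the squeegee flat on its cork mat again and leave everything else alone.

Things in the scene. Friction and masses are not known exactly. Their poses are not given: they have to be found in the camera images.
- squeegee: Blue hand squeegee lying flat, 201 mm long, 140 g. Origin: under the handle at about the balance point; +x along the handle to the rubber edge. Handle: straight bar 24 mm wide, 24 mm high (z 0 to 24), x = -90 to +60 mm. Aluminium head 110 mm wide, x = 75 to 91, then a stiff black rubber blade 108 mm wide. Lying flat, only the handle bears; head and blade float 5 and 8 mm up.
- mat: Fixed cork mat 270 x 150 mm, 3 mm thick; the squeegee starts on it, edge pointing away from the robot. Origin: centre of its underside, at table height; x along its long side.
- tray: Polished steel tray 170 mm (x) by 240 mm (y), upright walls 26 mm high, 3 mm thick, 0.22 to 0.45 kg empty. Loose, slides on the table. Origin: centre of its underside. +x points into the riser: the flat front wall to push is at x = -85 mm, the rear wall at +85 mm. Starts 60 to 80 mm deep in the riser, some 8 mm of play each side; loaded, it slides at about 2 to 6 N.
- riser: Fixed low wooden bench with three potted plants on top: 240 mm deep (x), 292 mm wide, top at 98 mm; inside 83 mm high, 256 mm wide between the side panels, no floor (the tray slides on the table). Origin: centre of its footprint at table height; +x from its open mouth (x = -120 mm, facing the robot) to the back.
- rail: Fixed wooden rail closing the riser's rear, with the hidden incense box (190 mm wide, 60 mm high) standing before it, square to it. The box's flat face is 115 to 155 mm behind the riser's mouth; where, nobody knows. It feels firm at 2 to 12 N but must not be pressed with more than 15 N: from about 18 N it is shoved back. Origin and axes as the riser's; the rail's front face is at x = 106 mm.
- diya1: Orange glazed clay diya, 68 mm across, 28 mm high, 90 g, standing loose on the tray. Origin: centre of its underside, z up.
- diya2: The other orange diya, same as the first, also on the tray.
- tealight: Clear glass tealight holder, 58 mm across, 52 mm high, 130 g, standing loose on the tray. Origin: centre of its underside, z up.
- stand: Three-tier stainless-steel stacking diya stand, 210 mm across at the lowest tier, 232 mm high, 1.3 kg, standing loose at the side. Origin: centre of its underside.
- spray_bottle: Green spray bottle with a white head and a lever trigger, 74 mm across, 206 mm high, standing loose. Origin: centre of its underside.
- bowl: White ceramic bowl, 130 mm across, 50 mm high, standing loose. Origin: centre of its underside.
- squeegee_edge (a point): Middle of the straight front edge of the squeegee's rubber blade: 111 mm ahead of the squeegee's origin and 11 mm above its underside; the edge is 108 mm wide and 5 mm thick. This is what pushes the tray.
Things that resemble listed ones, but are neither listed nor needed, are in the scene too. Of the things that look like the tealight, the smaller one is meant.

How it is judged:
On the way:
1. the held squeegee has pushed the tray up against the hidden incense box (contact force between tray and rail above 0.5 N and contact force between squeegee and tray above 0.5 N and contact force between the fingers and squeegee above 1 N), for 0.02 s.
At the end, for the whole second after the job is handed in: The tray rests against the incense box (light contact left), square to the riser within 3 degrees; diyas and tealight stand upright on the tray; the squeegee lies flat, released and still on the mat, its balance point within 60 mm of the mat's centre (contact force between tray and rail above 0.05 N and x of tray in the frame of riser above -0.094 m and angle between the x axis of tray and the x axis of riser, either way round below 0.05 rad and linear speed of each of tray, squeegee below 0.01 m/s and horizontal distance between squeegee and mat below 0.06 m and height (world z) of squeegee below 0.008 m and angle between squeegee's own z axis and vertical below 0.12 rad and x of diya1 in the frame of tray between -0.07 and 0.07 m and z of each of diya1, diya2, tealight in the frame of tray below 0.01 m and angle between each of diya1, diya2, tealight's own z axis and vertical below 0.15 rad and x of diya2 in the frame of tray between -0.07 and 0.07 m and x of tealight in the frame of tray between -0.07 and 0.07 m); the robot touches nothing.
It fails at once if the incense box shoved: the tray presses on it with more than 15 N (contact force between tray and rail above 15 N).
It fails at once if the tray touched by the fingers or any other part of the robot (contact force between any of the fingers, the arm and tray above 0.3 N).
It fails at once if a diya or the tealight tipped by more than 17 degrees (angle between any of diya1, diya2, tealight's own z axis and vertical above 0.3 rad).
It fails at once if the stand, the spray bottle or the bowl moved by more than 20 mm (distance of any of stand, spray_bottle, bowl from where it was at the start of the episode above 0.02 m).
It also fails if it takes over 72 s, if anything falls off the work surface, if the arm or the gripper's body presses on something with over 40 N, if the wrist force passes 120 N, or if a joint passes its speed limit or range.

## Robot

A 6-joint arm with a two-finger parallel gripper is mounted at the origin on the work surface. World frame = base frame: x ahead of the robot, y to its left, z up, the work surface at z = 0. Lengths are in m, angles in rad, forces in N, time in s.
With the tool pointing down it reaches from about 0.325 to 0.75 m from the base axis. Payload 7.6 kg.
Tool frame: the origin (TCP) lies midway between the tips of the shut fingers; the grasp point (between the pads) lies 19 mm behind it (env.grasp_offset is the distance from the TCP to the grasp point, in m); z points along the fingers, y is the line along which they close (so a half turn about z gives the same grasp; the last joint's range is limited). The gripper opens to 85 mm and grips with 20 to 120 N. Pads are 22 mm wide; open, the fingers measure 114 mm over their backs; the gripper's body (76 mm by 85 mm) begins 54 mm behind the grasp point. The pads swing forward as they close: fully open they stand 13 mm farther back than shut.
Start: joints at [-1.318, 0.052, 1.401, -0, 1.689, -0.07], TCP at [0.167, -0.498, 0.231] pointing down, gripper open.
Joint ranges: [-2.9, 2.9], [-0.91, 2.17], [0.12, 2.37], [-1.06, 4.2], [0.26, 2.73], [-2.93, 2.93]. Speed limits (rad/s): [2.57, 2.57, 3.01, 3.14, 3.14, 3.14].

## Interface

Orientations are given as [roll, pitch, yaw] about the fixed x, y, z axes, in that order (R = Rz(yaw) Ry(pitch) Rx(roll)).
In Python, from rig import telemetry, viewer, order, env gives the robot as it stands.
- The arm moves only by the shell command python3 -m pendant 'ROWS' [FORCE]. ROWS is a JSON object whose one key "moves" holds a list that holds one entry, the list of rows, each a list of 7 numbers: the shift along the tool's x, y, z in units of 60 mm (1.0 is 60 mm), then the turn, a rotation vector about the tool's x, y, z in units of 8 degrees (1.0 is 8 degrees), then the finger opening in mm, from 0 to 85.4. A call has exactly 5 rows; each row shifts and turns the commanded pose from where the row before left it, along the tool's axes as they then stand; what a row does not reach is not made up. A row lasts 1/8 s, in which the tool goes at most 62.5 mm and 10.7 degrees, less where a joint would pass 70% of its speed; a pose out of reach is approached as far as the arm can. A call is refused whole if a number of a shift passes 1 or a number of a turn 1, either way. A call with a gripper value outside its range is refused whole. The fingers move at their own pace and stop on an object; FORCE is the grip in N (left out, the last holds). Time passes only in rows, so rows that do not move let the fingers close, or fill a call up. It gives the time, the measured TCP pose, the force, the opening and the grip force at its end, in the units of the state.
- telemetry.observe(): the state, without advancing time (a new reading comes with each control period).
- viewer.get_image(name): name is "scene" or "top" or "wrist"; returns a dict with "frame" (420x560x3 uint8, blue, green, red), "intrinsics" (3x3 intrinsics, pixels), "rvec" (rotation vector, rad) and "tvec" (3), from world to camera coordinates, as OpenCV has them. Camera axes: x right, y down, z forward; pixel columns grow to the right and rows downward; lengths in m; the calibration is good to about 2 mm. A picture is of the moment at which its call begins. There is no depth.
- order.job_done(): hands the job in; it is judged then, once.
The state is a dict: "t": time; "joint_positions": joint angles; "qd": joint speeds; "tau": joint torques, N m; "position": TCP position; "ee_rot": TCP orientation; "force": force on the tool from outside, world axes, zero at the start; "moment": the same for the moment, N m; "grip_width": opening from 0.0 (shut) to 1.0 (fully open); "finger_force": force on a finger pad.
Only numpy, scipy, OpenCV 4.12 (cv2) and the standard library are available. Lean on these libraries where they do the work, as an engineer would, in place of code of your own. Each camera call takes 0.05 s, during which the arm holds its last target. There are 200 camera calls.

## Working session

There is one attempt and no reset: what is moved stays moved. The work goes in short steps, Python scripts to look and compute and a shell command to move; the robot and the scene stay as the last step left them, time stands still between calls to the robot, and variables do not carry over. Pictures are saved under pics/ and viewed, at most 10 in all, crops included, and the job is handed in when it is done.

```bash
mkdir -p pics; ls; python3 - <<'E'
from rig import telemetry, viewer, order, env
import cv2
s=telemetry.observe()
for k,v in s.items(): print(k,v)
for n in ["scene","top"]:
    i=viewer.get_image(n); cv2.imwrite(f"pics/{n}0.png",i["frame"]); print(n,i["intrinsics"],i["rvec"],i["tvec"])
E
```

```text
pics
t 0.0
joint_positions [-1.31829578e+00  5.28356469e-02  1.40174399e+00  2.67574813e-06
  1.68858899e+00 -7.02722412e-02]
qd [-6.19834504e-05 -2.69860677e-03  1.16826553e-03 -7.16326834e-04
  2.09488340e-04  6.87645893e-04]
tau [ 1.25852462e-04 -3.81661034e+01 -3.60188413e+01 -8.75039450e-05
  6.15037949e-03  1.39218710e-05]
position [ 0.16648892 -0.49758206  0.23046329]
ee_rot [-3.14002076e+00 -1.13307071e-04  3.22773014e-01]
force [ 0.63455877 -0.09264275  0.34069669]
moment [ 0.01498495  0.01416883 -0.01550552]
finger_force 0.0
grip_width 0.9991706710004747
scene [[443.86960177   0.         275.72898066]
 [  0.         443.86960177 209.2043284 ]
 [  0.           0.           1.        ]] [ 1.01559888  2.39141673 -1.0484488 ] [ 0.40119345 -0.25417064  1.41537978]
top [[417.70537507   0.         274.92030459]
 [  0.         417.70537507 213.28312644]
 [  0.           0.           1.        ]] [ 2.21854307 -2.1631608   0.08944334] [-0.0122141   0.59414322  1.06581931]
```

View pics/scene0.png

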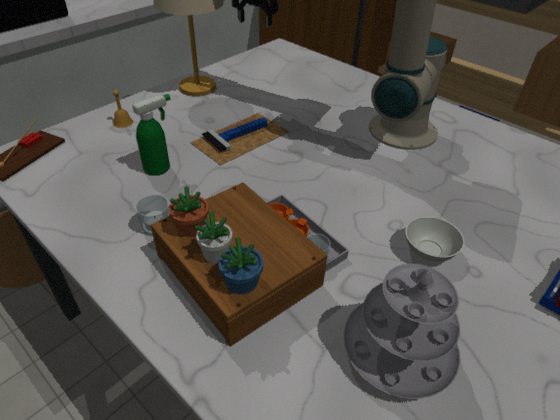

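View pics/top0.png

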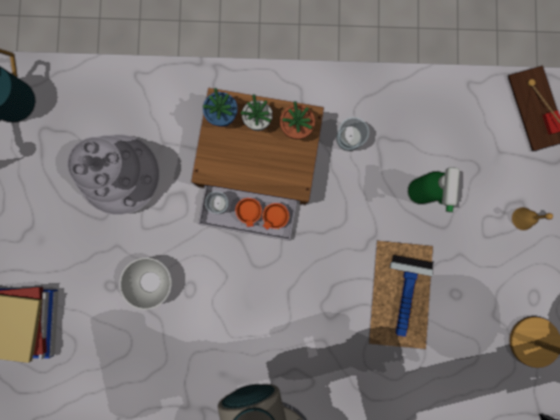

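The scene view has the riser at (240,260), the tray in front of it and the squeegee on its mat at (240,135). In the top view the mat is at (402,293), the squeegee handle at (407,305) with its head at (412,265). The riser is at (258,145), the tray front wall runs from about (200,222) to (297,236), and the bottle is at (432,187).

```bash
cat > h.py <<'E'
import numpy as np, cv2
from rig import telemetry, viewer, env
def ray(im,px,z):
    R=cv2.Rodrigues(np.array(im["rvec"],float))[0]; t=np.array(im["tvec"],float).ravel()
    px=np.atleast_2d(np.asarray(px,float)); d=(R.T@np.linalg.inv(im["intrinsics"])@np.c_[px,np.ones(len(px))].T).T
    c=-R.T@t; return c+d*((z-c[2])/d[:,2])[:,None]
def proj(im,P): return cv2.projectPoints(np.array(P,float).reshape(-1,3),np.array(im["rvec"],float),np.array(im["tvec"],float),im["intrinsics"],None)[0].reshape(-1,2)
def big(m):
    c=cv2.findContours(m.astype(np.uint8),cv2.RETR_EXTERNAL,cv2.CHAIN_APPROX_NONE)[0]; return max(c,key=cv2.contourArea)
E
python3 - <<'E'
from h import *
np.set_printoptions(precision=4,suppress=True)
im=viewer.get_image("top"); f=im["frame"]; hsv=cv2.cvtColor(f,cv2.COLOR_BGR2HSV)
H,S,V=hsv[...,0],hsv[...,1],hsv[...,2]
def roi(m,x0,x1,y0,y1):
    o=np.zeros_like(m); o[y0:y1,x0:x1]=m[y0:y1,x0:x1]; return o
def rep(n,m,z):
    c=big(m); r=cv2.minAreaRect(c); b=cv2.boxPoints(r); w=ray(im,b,z); e=w[1]-w[0]; g=w[2]-w[1]
    print(n,"area",cv2.contourArea(c),"ctr",w.mean(0),"sides",np.linalg.norm(e),np.linalg.norm(g),"ang",np.degrees(np.arctan2(e[1],e[0])),np.degrees(np.arctan2(g[1],g[0])));print(w[:,:2].round(4).tolist())
rep("mat",cv2.morphologyEx(roi((S>50),360,450,230,360).astype(np.uint8),cv2.MORPH_CLOSE,np.ones((15,15))),0.003)
rep("handle",roi((H>100)&(H<130)&(S>120),380,440,250,350),0.020)
rep("head+",roi((S<45)&(V>90),385,440,253,280),0.02)
rep("blade",roi((V<45),385,440,253,280),0.012)
rep("riser",cv2.morphologyEx(roi((H>3)&(H<25)&(S>70),180,335,80,203).astype(np.uint8),cv2.MORPH_OPEN,np.ones((7,7))),0.098)
for n,p,z in [("trayFL",(200,222),.026),("trayFR",(297,236),.026),("tealight",(219,203),0.05),("d1",(249,211),.03),("d2",(276,215),.03),("bottle",(430,187),.1),("bowl",(146,283),.05)]:
    print(n,ray(im,p,z))
cv2.imwrite("pics/crop1.png",np.hstack([cv2.resize(f[180:245,185:310],None,fx=4,fy=4,interpolation=cv2.INTER_CUBIC),cv2.resize(f[235:350,365:438],None,fx=4,fy=4,interpolation=cv2.INTER_CUBIC)[:260]]))
E
```

```text
mat area 5717.0 ctr [ 0.3925 -0.3325  0.003 ] sides 0.2699990514623825 0.15147374561344815 ang -4.145459922258785 -93.12911022558065
[[0.262, -0.2478], [0.5313, -0.2673], [0.523, -0.4186], [0.2536, -0.3964]]
handle area 541.0 ctr [ 0.3703 -0.3404  0.02  ] sides 0.16126122149517222 0.031870709130017306 ang -8.017219063638954 -96.68890980383577
[[0.2923, -0.3134], [0.452, -0.3359], [0.4483, -0.3676], [0.2886, -0.3447]]
head+ area 416.5 ctr [ 0.4668 -0.3623  0.02  ] sides 0.1277885364298208 0.06702416149750588 ang -88.59338053500244 179.83862796494282
[[0.4987, -0.2984], [0.5018, -0.4261], [0.4348, -0.4259], [0.4318, -0.2987]]
blade area 183.0 ctr [ 0.4781 -0.3585  0.012 ] sides 0.014887020086329148 0.10291818642352825 ang -10.644168092275294 -99.43659377599447
[[0.4792, -0.3064], [0.4939, -0.3091], [0.477, -0.4106], [0.4624, -0.4078]]
riser area 8518.5 ctr [0.7552 0.0505 0.098 ] sides 0.24229701151787167 0.2936987236431445 ang -7.155472988964799 -98.00530386585996
[[0.6553, 0.2098], [0.8957, 0.1796], [0.8548, -0.1112], [0.615, -0.0762]]
trayFL [[0.5664 0.1956 0.026 ]]
trayFR [[ 0.5366 -0.0556  0.026 ]]
tealight [[0.6147 0.1453 0.05  ]]
d1 [[0.5978 0.0699 0.03  ]]
d2 [[0.5893 0.     0.03  ]]
bottle [[ 0.6625 -0.3721  0.1   ]]
bowl [[0.4097 0.3201 0.05  ]]
```

View pics/crop1.png

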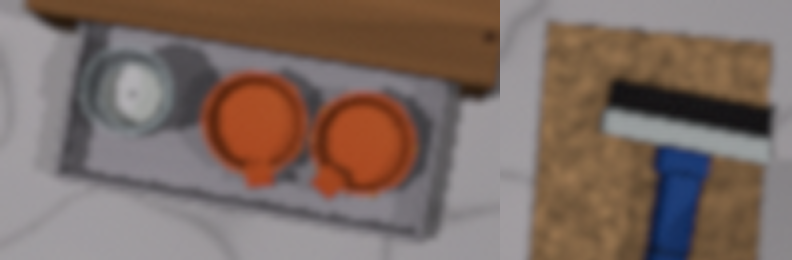

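The crop confirms the tray's front edge runs from about (200,224) to (294,239). It is parallel to the riser at a yaw of about -7.8°, with its front wall 211 mm before the riser centre. The squeegee is at about (0.377,-0.342) with a yaw of about -8.5°. I'm moving above it now.

```bash
python3 -m pendant '{"moves":[[[0,0,0,0,0,0.85,85],[0,0,0,0,0,0.85,85],[0,0,0,0,0,0.85,85],[0,0,0,0,0,0.85,85],[0,0,0.9,0,0,0,85]]]}' 60
python3 -m pendant '{"moves":[[[0.617,-0.617,0,0,0,0,85],[0.617,-0.617,0,0,0,0,85],[0.617,-0.617,0,0,0,0,85],[0.617,-0.617,0,0,0,0,85],[0.617,-0.617,0,0,0,0,85]]]}'
python3 -m pendant '{"moves":[[[0,0,0,0,0,0,85],[0,0,0,0,0,0,85],[0,0,0,0,0,0,85],[0,0,0,0,0,0,85],[0,0,0,0,0,0,85]]]}'
python3 - <<'E'
from h import *
np.set_printoptions(precision=4,suppress=True)
im=viewer.get_image("wrist"); f=im["frame"]; cv2.imwrite("pics/w1.png",f)
H,S,V=cv2.split(cv2.cvtColor(f,cv2.COLOR_BGR2HSV))
c=big((H>100)&(H<130)&(S>120)); b=cv2.boxPoints(cv2.minAreaRect(c)); w=ray(im,b,.024)
print(b,w,np.degrees(np.arctan2(*(w[1]-w[0])[1::-1])),np.degrees(np.arctan2(*(w[2]-w[1])[1::-1])))
s=telemetry.observe();print(s["position"],s["ee_rot"],s["force"])
E
```

```text
t: 0.78
position: [0.1672, -0.5002, 0.1808]
ee_rot: [3.133, -0.004, -0.153]
force: [-0.5, -0.3, -1.4]
grip_width: 0.995
finger_force: 0.0
t: 1.4
position: [0.3787, -0.3417, 0.1771]
ee_rot: [-3.142, 0.0, -0.152]
force: [0.5, 0.3, -0.4]
grip_width: 0.995
finger_force: 0.0
t: 2.02
position: [0.3771, -0.3434, 0.1774]
ee_rot: [3.141, -0.0, -0.153]
force: [-0.8, 0.7, 0.0]
grip_width: 0.991
finger_force: 0.0
[[260. 119.]
 [292. 119.]
 [292. 271.]
 [260. 271.]] [[ 0.4555 -0.3397  0.024 ]
 [ 0.4507 -0.3704  0.024 ]
 [ 0.2883 -0.3477  0.024 ]
 [ 0.2938 -0.312   0.024 ]] -98.81864040134708 172.0256259339119
[ 0.3772 -0.3433  0.1774] [ 3.1415 -0.0001 -0.1528] [ 0.5364 -0.3557  0.0006]
```

View pics/w1.png

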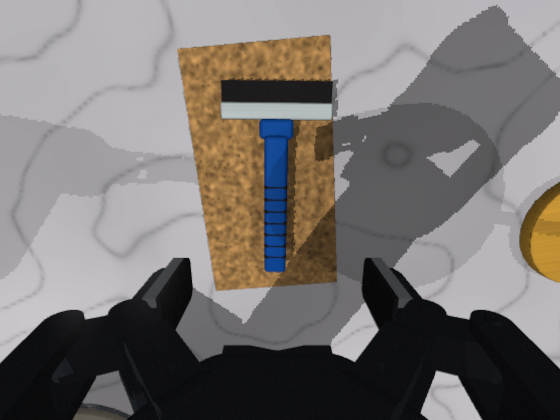

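The wrist view shows the handle straight along the image at column 275, rows 119 to 271, with the blade edge at row 80. That puts the origin at (0.380,-0.344), already in line with the tool. I'll descend and grip.

```bash
python3 -m pendant '{"moves":[[[0.05,0,0.75,0,0,0,85],[0,0,0.75,0,0,0,85],[0,0,0.75,0,0,0,85],[0,0,0.6,0,0,0,85],[0,0,0,0,0,0,85]]]}' 80
python3 -m pendant '{"moves":[[[0,0,0,0,0,0,10],[0,0,0,0,0,0,10],[0,0,0,0,0,0,10],[0,0,0,0,0,0,10],[0,0,0,0,0,0,10]]]}' 80
python3 -m pendant '{"moves":[[[0,0,0,0,0,0,10],[0,0,0,0,0,0,10],[0,0,0,0,0,0,10],[0,0,0,0,0,0,10],[0,0,0,0,0,0,10]]]}'
```

```text
t: 2.7
position: [0.3789, -0.3419, 0.0037]
ee_rot: [-3.138, 0.005, -0.152]
force: [0.1, -0.0, 0.1]
grip_width: 0.992
finger_force: 0.0
t: 3.32
position: [0.3811, -0.344, 0.0077]
ee_rot: [3.14, -0.002, -0.152]
force: [-1.1, 1.8, 6.5]
grip_width: 0.263
finger_force: 81.4
t: 3.95
position: [0.3811, -0.344, 0.0077]
ee_rot: [3.14, -0.002, -0.152]
force: [-1.2, 1.1, 6.2]
grip_width: 0.26
finger_force: 81.4
```

```bash
python3 -m pendant '{"moves":[[[0,0,-0.3,0,0,0,10],[0,0,-0.4,0,0,0,10],[0,0,-0.4,0,0,0,10],[0,0,-0.233,0,0,0,10],[0,-0.36,0,0,0,0,10]]]}'
python3 -m pendant '{"moves":[[[-0.05,-0.7,0,0,0,0,10],[-0.05,-0.7,0,0,0,0,10],[-0.05,-0.7,0,0,0,0,10],[-0.05,-0.7,0,0,0,0,10],[-0.05,-0.7,0,0,0,0,10]]]}'
python3 -m pendant '{"moves":[[[-0.05,-0.7,0,0,0,0,10],[-0.05,-0.7,0,0,0,0,10],[-0.05,-0.7,0,0,0,0,10],[-0.05,-0.7,0,0,0,0,10],[-0.085,-0.6,0,0,0,0,10]]]}'
python3 -m pendant '{"moves":[[[0,0,0,0,0,-0.125,10],[0,0,0,0,0,0,10],[0,0,0,0,0,0,10],[0,0,0,0,0,0,10],[0,0,0,0,0,0,10]]]}'
python3 - <<'E'
from h import *
np.set_printoptions(precision=4,suppress=True)
im=viewer.get_image("wrist"); f=im["frame"]; cv2.imwrite("pics/w2.png",f)
print(-cv2.Rodrigues(np.array(im["rvec"]))[0].T@np.ravel(im["tvec"]))
im2=viewer.get_image("top"); cv2.imwrite("pics/t2.png",im2["frame"])
s=telemetry.observe();print(s["position"],s["ee_rot"],s["force"],s["moment"],s["grip_width"])
E
```

```text
t: 4.58
position: [0.3841, -0.3225, 0.0876]
ee_rot: [3.14, -0.002, -0.154]
force: [0.6, -0.5, -1.2]
grip_width: 0.26
finger_force: 80.3
t: 5.2
position: [0.3998, -0.1097, 0.0852]
ee_rot: [-3.141, 0.002, -0.152]
force: [0.8, -0.1, -1.1]
grip_width: 0.256
finger_force: 80.2
t: 5.82
position: [0.4133, 0.0942, 0.0853]
ee_rot: [3.141, 0.002, -0.151]
force: [-0.8, -0.4, -1.4]
grip_width: 0.264
finger_force: 80.2
t: 6.45
position: [0.4148, 0.0916, 0.0862]
ee_rot: [3.142, -0.0, -0.135]
force: [0.2, 0.1, -1.4]
grip_width: 0.262
finger_force: 80.2
[0.4861 0.0811 0.2288]
[0.4148 0.0918 0.0863] [ 3.1415 -0.0001 -0.1351] [ 0.5363 -0.6916 -1.5008] [0.0382 0.07   0.0217] 0.25696475875290975
```

View pics/w2.png

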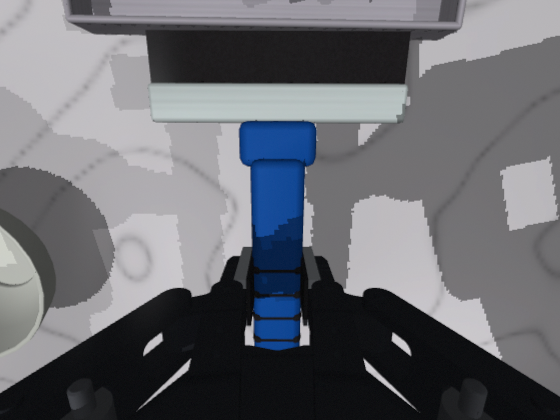

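The wrist view shows the squeegee held straight, with its blade edge at row ~30. The tray's front rim runs from about (68,20) to (463,26), and its wall foot is at rows 33 to 38. Next I'll measure the gap and yaw error.

```bash
python3 - <<'E'
from h import *
np.set_printoptions(precision=4,suppress=True)
im=viewer.get_image("wrist"); f=im["frame"]
def edge(im,cols,lo,hi,up=True):
    g=cv2.cvtColor(im["frame"],cv2.COLOR_BGR2GRAY).astype(float); return [lo+np.argmax(np.abs(np.diff(g[lo:hi,c]))) for c in cols]
for n,p,z in [("rim",[(68,20),(463,26)],.026),("foot",[(90,34),(445,38)],0.001),("bladeedge",[(150,31),(410,33)],.0975-.0077+.0863-.0863+.003)]:
    w=ray(im,p,z); d=w[0]-w[1]; print(n,w,np.linalg.norm(d),"yaw",np.degrees(np.arctan2(-d[0],d[1])),"mid",w.mean(0))
g=cv2.cvtColor(f,cv2.COLOR_BGR2GRAY)
for c in (100,130,430): print(c,g[10:45,c])
E
```

```text
rim [[ 0.5638  0.1993  0.026 ]
 [ 0.5278 -0.0397  0.026 ]] 0.24162148307474662 yaw -8.560446296843137 mid [0.5458 0.0798 0.026 ]
foot [[ 0.5631  0.2016  0.001 ]
 [ 0.5272 -0.0425  0.001 ]] 0.24663990249655804 yaw -8.368854586392747 mid [0.5452 0.0795 0.001 ]
bladeedge [[0.5298 0.1282 0.0928]
 [0.5145 0.0218 0.0928]] 0.10748225599547913 yaw -8.185898554157419 mid [0.5221 0.075  0.0928]
100 [ 91  92  92  94  96 110 131 141 151 154 137 120  96  68  64  63  64  64
  61  63  64  65  65  89 151 191 191 190 191 191 190 191 190 191 192]
130 [154 154 155 157 154 131 124 137 147 156 147 130 111  85  62  65  67  67
  66  66  66  68  70  69  80 139 181 180 177 176 174 174 176 178 180]
430 [131 134 135 135 135 136 134 133 134 136 130 118 130 140 149 150 137 123
 101  73  53  63  62  62  63  64  65  65  66  75 131 185 185 185 185]
```

```bash
cat > chk.py <<'E'
# mean axial push force (N, + = resisting) minus tare; exit 1 if above limit
import sys; from h import *
r=[]
for k in range(3):
    s=telemetry.observe(); a=s["ee_rot"][2]; F=s["force"]; r.append(-(F[0]*np.cos(a)+F[1]*np.sin(a)))
    if k<2: viewer.get_image("top")
p=s["position"]; m=np.mean(r); x=p[0]*np.cos(a)+p[1]*np.sin(a)
print("F %.2f %s ax %.4f z %.4f yaw %.2f my %.3f t %.1f"%(m,np.round(r,1),x,p[2],np.degrees(a),s["moment"][1],s["t"]))
sys.exit(m>float(sys.argv[1]))
E
python3 -m pendant '{"moves":[[[0,-0.1,0.3,0,0,0,10],[0,0,0.4,0,0,0,10],[0,0,0.4,0,0,0,10],[0,0,0.188,0,0,0,10],[0,0,0,0,0,0,10]]]}'
python3 chk.py 99
python3 -m pendant '{"moves":[[[0.04,0,0,0,0,0,10],[0.04,0,0,0,0,0,10],[0.04,0,0,0,0,0,10],[0.04,0,0,0,0,0,10],[0.04,0,0,0,0,0,10]]]}'
python3 chk.py 99
python3 - <<'E'
from h import *
im=viewer.get_image("wrist"); cv2.imwrite("pics/w3.png",im["frame"])
E
```

```text
t: 7.22
position: [0.4152, 0.0979, 0.0086]
ee_rot: [3.141, 0.001, -0.135]
force: [0.2, -0.3, -0.7]
grip_width: 0.262
finger_force: 80.3
F 0.11 [-0.2  0.8 -0.2] ax 0.3992 z 0.0098 yaw -7.71 my 0.054 t 7.3
t: 7.95
position: [0.4276, 0.0963, 0.009]
ee_rot: [3.141, 0.0, -0.135]
force: [0.0, -0.7, -1.7]
grip_width: 0.261
finger_force: 80.3
F 0.03 [-0.1 -0.5  0.7] ax 0.4108 z 0.0090 yaw -7.71 my -0.003 t 8.1False
False
```

View pics/w3.png

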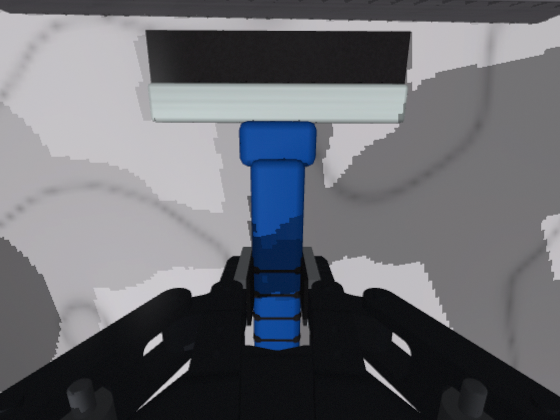

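The wrist view shows the blade parallel to the tray wall: blade edge at row 31, wall foot at rows 12 to 20, so a gap of about 6 to 8 mm. I'll close in gently with force checks.

```bash

python3 -m pendant '{"moves":[[[0.02,0,0,0,0,0,10],[0.02,0,0,0,0,0,10],[0.02,0,0,0,0,0,10],[0.02,0,0,0,0,0,10],[0.02,0,0,0,0,0,10]]]}' | grep force && python3 chk.py 9 && 
python3 -m pendant '{"moves":[[[0.02,0,0,0,0,0,10],[0.02,0,0,0,0,0,10],[0.02,0,0,0,0,0,10],[0.02,0,0,0,0,0,10],[0.02,0,0,0,0,0,10]]]}' | grep force && python3 chk.py 9 && 
python3 -m pendant '{"moves":[[[0.02,0,0,0,0,0,10],[0.02,0,0,0,0,0,10],[0.02,0,0,0,0,0,10],[0.02,0,0,0,0,0,10],[0.02,0,0,0,0,0,10]]]}' | grep force && python3 chk.py 9 && 
python3 -m pendant '{"moves":[[[0.02,0,0,0,0,0,10],[0.02,0,0,0,0,0,10],[0.02,0,0,0,0,0,10],[0.02,0,0,0,0,0,10],[0.02,0,0,0,0,0,10]]]}' | grep force && python3 chk.py 9
```

```text
force: [0.3, 0.0, -1.1]
finger_force: 80.3
F -0.08 [-0.3  0.4 -0.3] ax 0.4167 z 0.0090 yaw -7.71 my 0.097 t 8.8False
```

```bash
sed -i 's/sys.exit(m>float(sys.argv\[1\]))/sys.exit(int(m>float(sys.argv[1])))/' chk.py
python3 -m pendant '{"moves":[[[0.02,0,0,0,0,0,10],[0.02,0,0,0,0,0,10],[0.02,0,0,0,0,0,10],[0.02,0,0,0,0,0,10],[0.02,0,0,0,0,0,10]]]}' | grep ^force && python3 chk.py 8 && 
python3 -m pendant '{"moves":[[[0.02,0,0,0,0,0,10],[0.02,0,0,0,0,0,10],[0.02,0,0,0,0,0,10],[0.02,0,0,0,0,0,10],[0.02,0,0,0,0,0,10]]]}' | grep ^force && python3 chk.py 8 && 
python3 -m pendant '{"moves":[[[0.02,0,0,0,0,0,10],[0.02,0,0,0,0,0,10],[0.02,0,0,0,0,0,10],[0.02,0,0,0,0,0,10],[0.02,0,0,0,0,0,10]]]}' | grep ^force && python3 chk.py 8
```

```text
force: [-5.3, -0.4, 0.4]
F 4.30 [5.2 4.1 3.6] ax 0.4223 z 0.0087 yaw -7.72 my 0.701 t 9.6
force: [-4.1, 0.4, -1.2]
F 3.83 [4.1 3.9 3.4] ax 0.4289 z 0.0090 yaw -7.70 my 0.618 t 10.3
force: [-4.2, 0.2, -2.1]
F 3.82 [4.2 3.7 3.5] ax 0.4348 z 0.0090 yaw -7.71 my 0.599 t 11.0
```

```bash

M(){ grep ^force; }
python3 -m pendant '{"moves":[[[0.02,0,0,0,0,0,10],[0.02,0,0,0,0,0,10],[0.02,0,0,0,0,0,10],[0.02,0,0,0,0,0,10],[0.02,0,0,0,0,0,10]]]}' | M && python3 chk.py 6 && 
python3 -m pendant '{"moves":[[[0.02,0,0,0,0,0,10],[0.02,0,0,0,0,0,10],[0.02,0,0,0,0,0,10],[0.02,0,0,0,0,0,10],[0.02,0,0,0,0,0,10]]]}' | M && python3 chk.py 6 && 
python3 -m pendant '{"moves":[[[0.005,0,0,0,0,0,10],[0.005,0,0,0,0,0,10],[0.005,0,0,0,0,0,10],[0.005,0,0,0,0,0,10],[0.005,0,0,0,0,0,10]]]}' | M && python3 chk.py 6 && 
python3 -m pendant '{"moves":[[[0.005,0,0,0,0,0,10],[0.005,0,0,0,0,0,10],[0.005,0,0,0,0,0,10],[0.005,0,0,0,0,0,10],[0.005,0,0,0,0,0,10]]]}' | M && python3 chk.py 6 && 
python3 -m pendant '{"moves":[[[0.005,0,0,0,0,0,10],[0.005,0,0,0,0,0,10],[0.005,0,0,0,0,0,10],[0.005,0,0,0,0,0,10],[0.005,0,0,0,0,0,10]]]}' | M && python3 chk.py 6 && 
python3 -m pendant '{"moves":[[[0.005,0,0,0,0,0,10],[0.005,0,0,0,0,0,10],[0.005,0,0,0,0,0,10],[0.005,0,0,0,0,0,10],[0.005,0,0,0,0,0,10]]]}' | M && python3 chk.py 6 && 
python3 -m pendant '{"moves":[[[0.005,0,0,0,0,0,10],[0.005,0,0,0,0,0,10],[0.005,0,0,0,0,0,10],[0.005,0,0,0,0,0,10],[0.005,0,0,0,0,0,10]]]}' | M && python3 chk.py 6 && 
python3 -m pendant '{"moves":[[[0.005,0,0,0,0,0,10],[0.005,0,0,0,0,0,10],[0.005,0,0,0,0,0,10],[0.005,0,0,0,0,0,10],[0.005,0,0,0,0,0,10]]]}' | M && python3 chk.py 6
```

```text
force: [-4.1, 0.1, -1.8]
F 3.37 [4.1 3.4 2.7] ax 0.4408 z 0.0090 yaw -7.71 my 0.591 t 11.7
force: [-3.8, 1.4, -1.8]
F 3.51 [4.  3.7 2.9] ax 0.4469 z 0.0090 yaw -7.71 my 0.613 t 12.4
force: [-5.0, 0.2, -2.1]
F 4.40 [5.  4.2 4.1] ax 0.4482 z 0.0090 yaw -7.71 my 0.656 t 13.2
force: [-3.1, 0.7, -1.6]
F 3.39 [3.2 3.9 3.1] ax 0.4497 z 0.0090 yaw -7.71 my 0.633 t 13.9
force: [-4.1, 1.3, -0.8]
F 3.87 [4.3 3.6 3.7] ax 0.4512 z 0.0090 yaw -7.71 my 0.655 t 14.6
force: [-4.6, 0.9, -2.2]
F 4.03 [4.7 4.3 3.2] ax 0.4527 z 0.0090 yaw -7.70 my 0.659 t 15.3
force: [-3.7, 0.2, -0.8]
F 4.36 [3.7 5.2 4.2] ax 0.4542 z 0.0090 yaw -7.71 my 0.704 t 16.1
force: [-4.6, 0.3, -1.5]
F 4.33 [4.6 4.6 3.8] ax 0.4557 z 0.0090 yaw -7.71 my 0.731 t 16.8
```

```bash

M(){ grep ^force; }
python3 -m pendant '{"moves":[[[0.005,0,0,0,0,0,10],[0.005,0,0,0,0,0,10],[0.005,0,0,0,0,0,10],[0.005,0,0,0,0,0,10],[0.005,0,0,0,0,0,10]]]}' | M && python3 chk.py 6 && 
python3 -m pendant '{"moves":[[[0.005,0,0,0,0,0,10],[0.005,0,0,0,0,0,10],[0.005,0,0,0,0,0,10],[0.005,0,0,0,0,0,10],[0.005,0,0,0,0,0,10]]]}' | M && python3 chk.py 6 && 
python3 -m pendant '{"moves":[[[0.005,0,0,0,0,0,10],[0.005,0,0,0,0,0,10],[0.005,0,0,0,0,0,10],[0.005,0,0,0,0,0,10],[0.005,0,0,0,0,0,10]]]}' | M && python3 chk.py 6 && 
python3 -m pendant '{"moves":[[[0.005,0,0,0,0,0,10],[0.005,0,0,0,0,0,10],[0.005,0,0,0,0,0,10],[0.005,0,0,0,0,0,10],[0.005,0,0,0,0,0,10]]]}' | M && python3 chk.py 6 && 
python3 -m pendant '{"moves":[[[0.005,0,0,0,0,0,10],[0.005,0,0,0,0,0,10],[0.005,0,0,0,0,0,10],[0.005,0,0,0,0,0,10],[0.005,0,0,0,0,0,10]]]}' | M && python3 chk.py 6 && 
python3 -m pendant '{"moves":[[[0.005,0,0,0,0,0,10],[0.005,0,0,0,0,0,10],[0.005,0,0,0,0,0,10],[0.005,0,0,0,0,0,10],[0.005,0,0,0,0,0,10]]]}' | M && python3 chk.py 6
```

```text
force: [-4.3, 1.2, -1.2]
F 3.56 [4.5 3.  3.2] ax 0.4572 z 0.0090 yaw -7.70 my 0.677 t 17.5
force: [-4.8, -0.1, -0.5]
F 4.55 [4.7 4.4 4.5] ax 0.4587 z 0.0090 yaw -7.71 my 0.708 t 18.2
force: [-3.8, 0.2, -1.3]
F 3.85 [3.8 4.3 3.4] ax 0.4602 z 0.0090 yaw -7.71 my 0.674 t 19.0
force: [-4.1, 0.1, -0.9]
F 4.03 [4.1 4.6 3.4] ax 0.4617 z 0.0090 yaw -7.71 my 0.672 t 19.7
force: [-4.3, 0.6, -1.0]
F 3.99 [4.4 4.  3.6] ax 0.4632 z 0.0090 yaw -7.71 my 0.760 t 20.4
force: [-3.0, 1.1, -1.4]
F 3.92 [3.1 4.3 4.4] ax 0.4647 z 0.0090 yaw -7.71 my 0.698 t 21.1
```

```bash

M(){ grep -q ^force; }
python3 -m pendant '{"moves":[[[0.005,0,0,0,0,0,10],[0.005,0,0,0,0,0,10],[0.005,0,0,0,0,0,10],[0.005,0,0,0,0,0,10],[0.005,0,0,0,0,0,10]]]}' | M && python3 chk.py 6 && 
python3 -m pendant '{"moves":[[[0.005,0,0,0,0,0,10],[0.005,0,0,0,0,0,10],[0.005,0,0,0,0,0,10],[0.005,0,0,0,0,0,10],[0.005,0,0,0,0,0,10]]]}' | M && python3 chk.py 6 && 
python3 -m pendant '{"moves":[[[0.005,0,0,0,0,0,10],[0.005,0,0,0,0,0,10],[0.005,0,0,0,0,0,10],[0.005,0,0,0,0,0,10],[0.005,0,0,0,0,0,10]]]}' | M && python3 chk.py 6 && 
python3 -m pendant '{"moves":[[[0.005,0,0,0,0,0,10],[0.005,0,0,0,0,0,10],[0.005,0,0,0,0,0,10],[0.005,0,0,0,0,0,10],[0.005,0,0,0,0,0,10]]]}' | M && python3 chk.py 6 && 
python3 -m pendant '{"moves":[[[0.005,0,0,0,0,0,10],[0.005,0,0,0,0,0,10],[0.005,0,0,0,0,0,10],[0.005,0,0,0,0,0,10],[0.005,0,0,0,0,0,10]]]}' | M && python3 chk.py 6 && 
python3 -m pendant '{"moves":[[[0.005,0,0,0,0,0,10],[0.005,0,0,0,0,0,10],[0.005,0,0,0,0,0,10],[0.005,0,0,0,0,0,10],[0.005,0,0,0,0,0,10]]]}' | M && python3 chk.py 6 && 
python3 -m pendant '{"moves":[[[0.005,0,0,0,0,0,10],[0.005,0,0,0,0,0,10],[0.005,0,0,0,0,0,10],[0.005,0,0,0,0,0,10],[0.005,0,0,0,0,0,10]]]}' | M && python3 chk.py 6 && 
python3 -m pendant '{"moves":[[[0.005,0,0,0,0,0,10],[0.005,0,0,0,0,0,10],[0.005,0,0,0,0,0,10],[0.005,0,0,0,0,0,10],[0.005,0,0,0,0,0,10]]]}' | M && python3 chk.py 6 && 
python3 -m pendant '{"moves":[[[0.005,0,0,0,0,0,10],[0.005,0,0,0,0,0,10],[0.005,0,0,0,0,0,10],[0.005,0,0,0,0,0,10],[0.005,0,0,0,0,0,10]]]}' | M && python3 chk.py 6 && 
python3 -m pendant '{"moves":[[[0.005,0,0,0,0,0,10],[0.005,0,0,0,0,0,10],[0.005,0,0,0,0,0,10],[0.005,0,0,0,0,0,10],[0.005,0,0,0,0,0,10]]]}' | M && python3 chk.py 6
```

```text
F 4.06 [3.5 5.1 3.6] ax 0.4662 z 0.0090 yaw -7.71 my 0.665 t 21.9
F 3.48 [3.4 3.3 3.7] ax 0.4677 z 0.0090 yaw -7.71 my 0.685 t 22.6
F 3.89 [4.  4.5 3.2] ax 0.4692 z 0.0090 yaw -7.71 my 0.694 t 23.3
F 4.27 [4.8 4.3 3.8] ax 0.4707 z 0.0090 yaw -7.71 my 0.743 t 24.1
F 4.18 [4.1 4.1 4.4] ax 0.4722 z 0.0090 yaw -7.70 my 0.650 t 24.8
F 4.26 [4.9 4.2 3.7] ax 0.4737 z 0.0090 yaw -7.71 my 0.678 t 25.5
F 4.54 [4.1 4.7 4.8] ax 0.4752 z 0.0090 yaw -7.71 my 0.647 t 26.2
F 4.32 [4.3 4.2 4.4] ax 0.4767 z 0.0090 yaw -7.70 my 0.721 t 26.9
F 5.83 [6.1 6.1 5.2] ax 0.4778 z 0.0089 yaw -7.71 my 0.936 t 27.7
F 13.55 [14.1 13.2 13.3] ax 0.4779 z 0.0085 yaw -7.69 my 1.804 t 28.4
```

The force jumped at ax 0.478: 13.5 N in total, of which about 4 N is friction, so the box is felt. I'll back off straight.

```bash

python3 -m pendant '{"moves":[[[-0.01,0,0,0,0,0,10],[-0.02,0,0,0,0,0,10],[-0.04,0,0,0,0,0,10],[-0.1,0,0,0,0,0,10],[-0.3,0,0,0,0,0,10]]]}'
python3 -m pendant '{"moves":[[[-0.4,0,0,0,0,0,10],[-0.2,0,-0.5,0,0,0,10],[0,0,-0.5,0,0,0,10],[0,0,-0.3,0,0,0,10],[0,0,0,0,0,0,10]]]}'
python3 chk.py 99
python3 - <<'E'
from h import *
im=viewer.get_image("wrist"); im2=viewer.get_image("top"); f=im2["frame"][130:260,180:320]
cv2.imwrite("pics/v4.png",np.hstack([cv2.resize(im["frame"],(400,300)),cv2.resize(f,(323,300),interpolation=cv2.INTER_CUBIC)]))
s=telemetry.observe();print(s["position"],s["ee_rot"])
E
```

```text
t: 29.02
position: [0.4683, 0.0908, 0.0094]
ee_rot: [-3.141, -0.002, -0.135]
force: [-0.2, 0.1, -1.8]
grip_width: 0.259
finger_force: 80.2
t: 29.65
position: [0.4332, 0.0959, 0.0885]
ee_rot: [-3.141, -0.004, -0.134]
force: [-0.2, -0.6, -2.3]
grip_width: 0.261
finger_force: 80.2
F 0.10 [ 0.1 -0.3  0.5] ax 0.4152 z 0.0863 yaw -7.71 my 0.051 t 29.8
[0.43152775 0.09560248 0.08578369] [ 3.14098405e+00  1.76794157e-03 -1.34567035e-01]
```

View pics/v4.png

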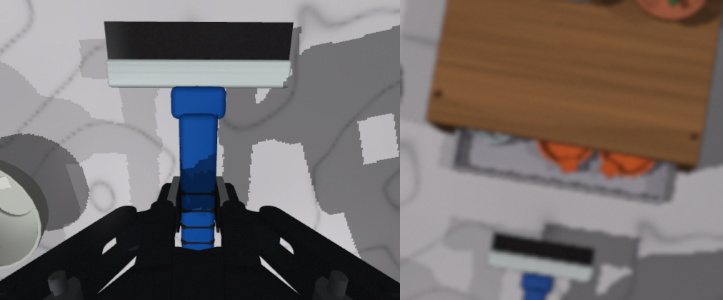

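The wrist view shows the squeegee still square in the grip. The top crop shows the tray deeper in, parallel to the riser, with the diyas upright. Now I'll carry the squeegee back to its mat.

```bash

python3 -m pendant '{"moves":[[[0,0,0,0,0,0.125,10],[0,0.36,0,0,0,0,10],[0.03,0.7,0,0,0,0,10],[0.03,0.7,0,0,0,0,10],[0.03,0.7,0,0,0,0,10]]]}'
python3 -m pendant '{"moves":[[[0.03,0.7,0,0,0,0,10],[0.03,0.7,0,0,0,0,10],[0.03,0.7,0,0,0,0,10],[0.03,0.7,0,0,0,0,10],[0.03,0.7,0,0,0,0,10]]]}'
python3 -m pendant '{"moves":[[[0.03,0.7,0,0,0,0,10],[0.01,0.7,0,0,0,0,10],[0,0,0,0,0,0,10],[0,0,0,0,0,0,10],[0,0,0,0,0,0,10]]]}'
python3 chk.py 99
python3 -m pendant '{"moves":[[[0,0,0.4,0,0,0,10],[0,0,0.4,0,0,0,10],[0,0,0.3,0,0,0,10],[0,0,0.1,0,0,0,10],[0,0,0,0,0,0,10]]]}'
python3 chk.py 99
```

```text
t: 30.48
position: [0.4147, -0.0522, 0.0866]
ee_rot: [3.141, 0.0, -0.152]
force: [1.1, 0.7, -1.5]
grip_width: 0.264
finger_force: 80.2
t: 31.1
position: [0.3918, -0.2613, 0.0865]
ee_rot: [-3.141, 0.0, -0.153]
force: [0.4, 0.1, -0.5]
grip_width: 0.26
finger_force: 80.2
t: 31.72
position: [0.3822, -0.3424, 0.0868]
ee_rot: [-3.141, 0.0, -0.151]
force: [-0.6, 0.0, -1.3]
grip_width: 0.259
finger_force: 80.2
F 0.03 [ 0.6 -0.8  0.3] ax 0.4294 z 0.0870 yaw -8.64 my 0.052 t 31.8
t: 32.45
position: [0.3821, -0.3433, 0.0152]
ee_rot: [3.142, -0.0, -0.152]
force: [0.2, -0.1, -1.3]
grip_width: 0.263
finger_force: 80.2
F -0.79 [-0.2 -1.5 -0.7] ax 0.4300 z 0.0159 yaw -8.70 my 0.015 t 32.5
```

```bash

python3 -m pendant '{"moves":[[[0,0,0.05,0,0,0,10],[0,0,0.05,0,0,0,10],[0,0,0.03,0,0,0,10],[0,0,0,0,0,0,10],[0,0,0,0,0,0,10]]]}'
python3 -m pendant '{"moves":[[[0,0,0,0,0,0,40],[0,0,0,0,0,0,85],[0,0,0,0,0,0,85],[0,0,0,0,0,0,85],[0,0,0,0,0,0,85]]]}' 20
python3 -m pendant '{"moves":[[[0,0,-0.5,0,0,0,85],[0,0,-0.8,0,0,0,85],[0,0,-0.9,0,0,0,85],[-0.5,0,-0.5,0,0,0,85],[-0.9,0,0,0,0,0,85]]]}'
python3 -m pendant '{"moves":[[[-0.9,0,0,0,0,0,85],[0,0,0,0,0,0,85],[0,0,0,0,0,0,85],[0,0,0,0,0,0,85],[0,0,0,0,0,0,85]]]}'
python3 - <<'E'
from h import *
im=viewer.get_image("top"); im2=viewer.get_image("scene")
cv2.imwrite("pics/v5.png",np.hstack([cv2.resize(im["frame"][130:370,150:450],(400,320)),cv2.resize(im2["frame"][80:320,100:400],(400,320))]))
E
```

```text
t: 33.17
position: [0.3819, -0.3434, 0.0077]
ee_rot: [3.141, -0.0, -0.152]
force: [-3.7, 2.8, 4.6]
grip_width: 0.261
finger_force: 80.9
t: 33.8
position: [0.3819, -0.3433, 0.0072]
ee_rot: [3.141, -0.0, -0.152]
force: [-0.2, -0.0, -0.0]
grip_width: 0.99
finger_force: 0.0
t: 34.42
position: [0.2994, -0.3315, 0.1723]
ee_rot: [3.137, -0.004, -0.15]
force: [-1.6, -0.6, 0.1]
grip_width: 0.996
finger_force: 0.0
t: 35.05
position: [0.2462, -0.3224, 0.169]
ee_rot: [-3.141, 0.0, -0.151]
force: [0.6, -0.5, 0.2]
grip_width: 0.993
finger_force: 0.0
```

View pics/v5.png

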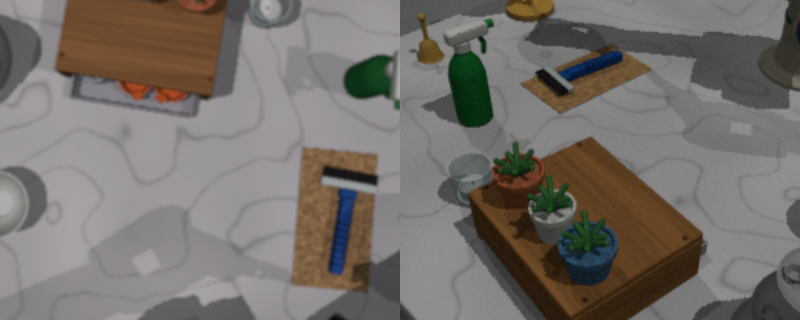

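The squeegee lies flat on the mat at about (342,220), released. The tray sits square in the riser, and the bottle, bowl and stand look undisturbed. I'm handing it in.

```bash
python3 -c "
from rig import order
print(order.job_done())"
```

```text
the job is handed in; nothing more can be done
None
```

I nudged the tray under the riser with the squeegee until it met the incense box (peak reading 13.5 N, about 4 N of that sliding friction), laid the squeegee back flat on its mat, and handed the job in at about 35 s; no verdict came back, and I couldn't check that light contact with the hidden box remains.

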